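# Reset the contour gauge in the vice

## Robot

A 7-joint arm with a two-finger parallel gripper is mounted at the origin on the work surface; the furniture and walls round the work are solid. World frame = base frame: x ahead of the robot, y to its left, z up, the work surface at z = 0. Lengths are in mm, angles in rad, forces in N, time in s.
With the tool pointing down it reaches from about 400 to 850 mm from the base axis. Payload 10.4 kg.
Tool frame: the origin (TCP) lies midway between the tips of the shut fingers; the grasp point (between the pads) lies bot.grip_point_offset behind it (bot.grip_point_offset is the distance from the TCP to the grasp point, in mm); z points along the fingers, y is the line along which they close (so a half turn about z gives the same grasp; the last joint's range is limited). The gripper opens to 85 mm and grips with 20 to 120 N. Pads are 22 mm wide; open, the fingers measure 114 mm over their backs; the gripper's body (76 mm by 85 mm) begins 54 mm behind the grasp point. The pads swing forward as they close: fully open they stand 13 mm farther back than shut.
Start: joints at [-1.314, 0.332, -0.065, 1.46, 0.022, 1.35, -0.088], TCP at [172.588, 600.72, 231.338] pointing down, gripper open.
Joint ranges: [-2.6, 2.6], [-0.5, 2.12], [-1.47, 1.34], [0.16, 2.42], [-1.27, 4.41], [0.06, 2.06], [-2.6, 2.6]. Speed limits (rad/s): [2.22, 2.22, 2.79, 2.79, 3.14, 3.14, 3.14].

## Interface

Orientations are given as a unit quaternion [x, y, z, w].
In Python, from station import status, camera, camera_params, bot gives the robot as it stands. The module is installed in compiled form; this text tells all that it offers.
- The arm moves only by the tool carry_out, never from a script. Its argument "targets" is a list of rows, each an object of numbers: "dx", "dy", "dz": the shift along the tool's x, y, z each as a share of 60 mm, from -1 to 1; "ax", "ay", "az": the turn, a rotation vector about the tool's x, y, z each as a share of 4 degrees, from -1 to 1; "grip": the opening, from -1 (shut) to 1 (fully open). In form: [{"dx": .., "dy": .., "dz": .., "ax": .., "ay": .., "az": .., "grip": ..}, ...]. A call has 1 to 12 rows; each row shifts and turns the commanded pose from where the row before left it, along the tool's axes as they then stand; what a row does not reach is not made up. A row lasts 1/8 s, in which the tool goes at most 62.5 mm and 10.7 degrees, less where a joint would pass 70% of its speed; a pose out of reach is approached as far as the arm can. A call with a number of a shift or a turn outside -1 to 1 is refused whole. A call with a gripper value outside its range is refused whole. The fingers move at their own pace and stop on an object; "newtons" is the grip in N (left out, the last holds). Time passes only in rows, so rows that do not move let the fingers close. It gives the time, the measured TCP pose, the force, the opening and the grip force at its end, in the units of the state.
- status.state(): the state, without advancing time (a new reading comes with each control period).
- camera(name): name is "scene" or "top" or "wrist"; returns (picture, depth): 384x512x3 uint8, blue, green, red; 384x512 float32, mm along the optical axis (not along the pixel's ray), 0 where there is no reading.
- camera_params(name): a dict with "fx", "fy", "cx", "cy" (pixels), "k1" (the pictures are not rectified: a ray, as slopes to the right and down, at radius r is drawn at 1 + k1 r^2 times it, then the intrinsics apply), "R" (3x3) and "t" (3): a world point X has camera coordinates R X + t. Camera axes: x right, y down, z forward; pixel columns grow to the right and rows downward; lengths in mm; the calibration is good to about 2 mm. A picture is of the moment at which its call begins: read the wrist's pose just before it. camera_params takes no time and is no camera call; for the wrist camera it gives the pose at the moment of the call.
- bot.close_job(): hands the job in; it is judged then, once.
The state is a dict: "t": time; "joint_positions": joint angles; "joint_velocities": joint speeds; "effort": joint torques, N m; "position": TCP position; "ee_rot": TCP orientation; "wrist_force": force on the tool from outside, world axes, zero at the start; "torque": the same for the moment, N m; "gripper_width": finger opening in mm; "gripper_force": force on a finger pad.
Only numpy, scipy, OpenCV 4.12 (cv2) and the standard library are available. Lean on these libraries where they do the work, as an engineer would, in place of code of your own. Each camera call takes 0.05 s, during which the arm holds its last target. There are 200 camera calls.

## Task

The contour gauge standing in the vice still holds the outline of the moulding. With closed fingertips and without forcing, press all its steel teeth down until every one is fully home; then feel that none stands proud by running the fingertips lightly along the row of tips, just touching or within a few millimetres, from the plain end to the lever end; last, press the raised locking lever down level to lock them. Pull no tooth up and leave everything else on the bench where it lies.

Things in the scene. Friction and masses are not known exactly. Their poses are not given: they have to be found in the camera images.
- row_mid (a point): Middle of the contour gauge's row of 18 flat steel teeth, at the level of the tooth tips when fully home (117 mm above the worktop). Axes: z up; y along the row, to the lever end; x across. Tooth 1 is at y = -51 mm (plain end), then every 6 mm to tooth 18 at y = +51 mm (lever end). The grey gauge frame, 16 mm thick, 134 mm long, its top 12 mm below this point, stands clamped in a bench vice.
- lever_pad (a point): Top of the ribbed thumb pad (19 x 24 mm) of the black locking lever; moves with it. The lever's pivot, across the row, is at y = +76 mm of row_mid and 25 mm below it; the pad's middle is 52 mm from the pivot, outwards along the row; with the lever level the pad's top is 20 mm below row_mid.
- lock_lever (a joint): Angle of the locking lever (rad): 0 = level, against its stop, locked; grows as the pad end is raised; starts raised at 0.45 to 0.7 (unlocked). Stays where it is left; about 1.5 N down on the pad moves it.
- tooth_01 (a joint): How far tooth 1 (plain end) stands up above its fully-home stop (m); 0 = home, its tip then level with row_mid. Each tooth slides straight up and down, stays where it is left and yields to about 1.5 N; at home it stops. Sideways pushes do not move it. It could be pulled up to 0.035.
- tooth_02 (a joint): The same for tooth 2. Teeth are 5.6 mm wide along the row and 9 mm across it, with flat tips.
- tooth_03 (a joint): The same for tooth 3. The grey bench vice is bolted down: jaw tops 70 mm above the worktop, 128 mm long along the row; the gauge sits in rubber cheeks and gives 1 mm down for every 5 N or so beyond 6 N, and 0.4 mm per N along the row; the vice's screw and T-bar stick out 175 mm to -x of row_mid.
- tooth_04 (a joint): The same for tooth 4.
- tooth_05 (a joint): The same for tooth 5.
- tooth_06 (a joint): The same for tooth 6.
- tooth_07 (a joint): The same for tooth 7.
- tooth_08 (a joint): The same for tooth 8.
- tooth_09 (a joint): The same for tooth 9.
- tooth_10 (a joint): The same for tooth 10.
- tooth_11 (a joint): The same for tooth 11.
- tooth_12 (a joint): The same for tooth 12.
- tooth_13 (a joint): The same for tooth 13.
- tooth_14 (a joint): The same for tooth 14.
- tooth_15 (a joint): The same for tooth 15.
- tooth_16 (a joint): The same for tooth 16.
- tooth_17 (a joint): The same for tooth 17.
- tooth_18 (a joint): The same for tooth 18 (lever end).
- moulding: Loose bystander: short length of wooden moulding with a step and a round bead, 108 x 130 x 17 mm, whose outline was copied; origin under its centre.
- tape_measure: Loose bystander: yellow and black tape measure, 38 x 85 x 64 mm; origin under its centre.
- pencil: Loose bystander: green pencil, 175 mm long, lying on the worktop; origin under its centre.

How it is judged (in metres and radians):
On the way, in this order (a step that is already met when the one before it is completed fails the run):
1. all 18 teeth are home (within 4 mm of the stop) (value of joint each of tooth_01, tooth_02, tooth_03, tooth_04, tooth_05, tooth_06, tooth_07, tooth_08, tooth_09, tooth_10, tooth_11, tooth_12, tooth_13, tooth_14, tooth_15, tooth_16, tooth_17, tooth_18 below 0.004 m), for 0.05 s.
2. fingertips within 8 mm above the line of tips, over tooth 6, on the pass towards the lever (x of the grasp point in the frame of row_mid between -0.015 and 0.015 m and y of the grasp point in the frame of row_mid between -0.028 and -0.014 m and z of the grasp point in the frame of row_mid below 0.027 m).
3. fingertips within 8 mm above the line of tips, over tooth 10, on the pass towards the lever (x of the grasp point in the frame of row_mid between -0.015 and 0.015 m and y of the grasp point in the frame of row_mid between -0.004 and 0.01 m and z of the grasp point in the frame of row_mid below 0.027 m).
4. fingertips within 8 mm above the line of tips, over tooth 14, on the pass towards the lever (x of the grasp point in the frame of row_mid between -0.015 and 0.015 m and y of the grasp point in the frame of row_mid between 0.02 and 0.034 m and z of the grasp point in the frame of row_mid below 0.027 m).
5. fingertips within 8 mm above the line of tips, over tooth 17, on the pass towards the lever (x of the grasp point in the frame of row_mid between -0.015 and 0.015 m and y of the grasp point in the frame of row_mid between 0.038 and 0.052 m and z of the grasp point in the frame of row_mid below 0.027 m).
6. the locking lever is down level (below 0.1 rad) (value of joint lock_lever below 0.1 rad), for 0.1 s.
At the end, for the whole second after the job is handed in: All 18 teeth are within 4 mm of fully home and the locking lever is within 0.1 rad of level; the robot is clear (all of step 1 and value of joint lock_lever below 0.1 rad); the robot touches nothing.
It fails at once if the gauge or vice was forced (over 60 N) (contact force between any of the arm, the fingers and vice above 60 N).
It fails at once if a tooth was pulled up (beyond 27 mm) (value of joint any of tooth_01, tooth_02, tooth_03, tooth_04, tooth_05, tooth_06, tooth_07, tooth_08, tooth_09, tooth_10, tooth_11, tooth_12, tooth_13, tooth_14, tooth_15, tooth_16, tooth_17, tooth_18 above 0.027 m).
It fails at once if the moulding, tape measure or pencil was moved over 20 mm (distance of any of moulding, tape_measure, pencil from where it was at the start of the episode above 0.02 m).
It also fails if it takes over 72 s, if anything falls off the work surface, if the arm or the gripper's body presses on something with over 40 N, if the wrist force passes 120 N, or if a joint passes its speed limit or range.

## Working session

There is one attempt and no reset: what is moved stays moved. The work goes in short steps, Python scripts to look and compute and a tool call to move; the robot and the scene stay as the last step left them, time stands still between calls to the robot, and variables do not carry over. Pictures are saved under pics/ and viewed, at most 10 in all, crops included, and the job is handed in when it is done.

Besides the shell and the picture viewer there is one more tool, called after "Call:" as a command line: name --argument value ..., lists and objects as JSON in quotes. carry_out: Moves the arm, as the interface text tells. Shift numbers are shares of 60 mm and turn numbers shares of 4 degrees, none past 1 either way. Its arguments: {"type":"object","properties":{"targets":{"type":"array"},"newtons":{"type":"number"}},"required":["targets"]}

```bash
mkdir -p pics; cat > h.py <<'E'
import numpy as np, cv2
from station import status, camera, camera_params, bot
def cloud(name):
    p=camera_params(name); im,d=camera(name)
    v,u=np.mgrid[0:384,0:512]
    xd=(u-p['cx'])/p['fx']; yd=(v-p['cy'])/p['fy']; x,y=xd.copy(),yd.copy()
    for _ in range(8):
        s=1+p['k1']*(x*x+y*y); x,y=xd/s,yd/s
    C=np.stack([x*d,y*d,d],-1)
    W=(C-np.array(p['t']))@np.array(p['R'])
    W[d==0]=np.nan
    return im,W
E
python3 - <<'E'
from h import *
print(status.state(), bot.grip_point_offset)
a,W=cloud('top'); np.save('top.npy',W); b,S=cloud('scene'); np.save('scene.npy',S)
cv2.imwrite('pics/a.png',cv2.resize(np.hstack([a,b]),(800,300))); cv2.imwrite('pics/top.png',cv2.resize(a,(800,600)))
E
```

```text
{'t': 0.0, 'joint_positions': array([-1.31361329,  0.33288759, -0.06471711,  1.46097365,  0.02160684,
        1.34990304, -0.08851158]), 'joint_velocities': array([-0.00089417,  0.00103993,  0.0008118 ,  0.00020213, -0.00223536,
        0.00133686,  0.00160714]), 'effort': array([ 3.28507194e-04, -6.25438643e+01,  4.92035353e-02, -3.91597331e+01,
        1.61131821e-02,  9.73400369e-03,  2.86181915e-06]), 'position': array([172.48223512, 600.32059637, 230.49073077]), 'ee_rot': array([ 1.39421907e-01,  9.90232795e-01, -7.34714431e-04, -6.77609516e-05]), 'wrist_force': array([-0.51053555, -0.20692197,  0.75722044]), 'torque': array([-0.02983374,  0.02748693,  0.01488095]), 'gripper_force': 0.0, 'gripper_width': 85.58438446330352} 18.700000000000003
```

View pics/a.png

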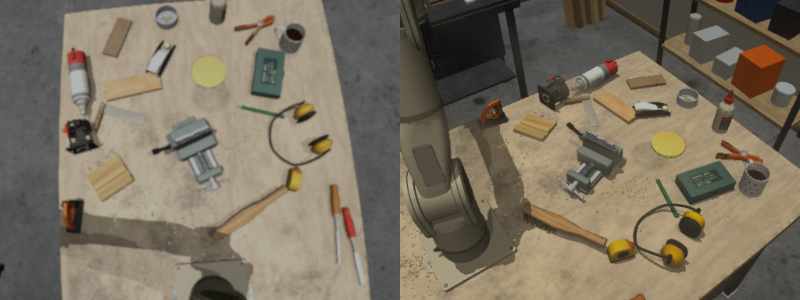

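View pics/top.png

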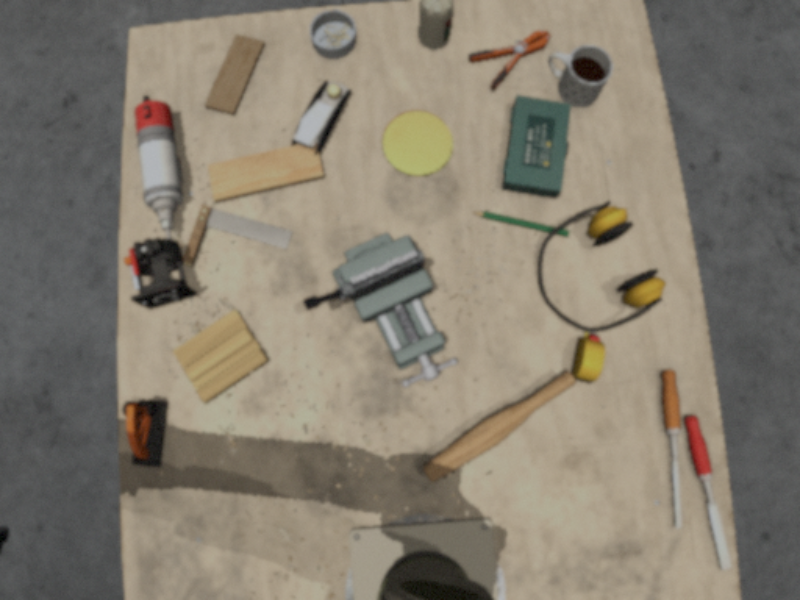

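The top view shows the vice near (390,290), with the gauge row running from about (425,258) (plain end) to (345,285), and the black lever at (320,300) pointing left. The tape measure, moulding and pencil are well away from the row.

```bash
python3 - <<'E'
from h import *
W=np.load('top.npy'); 
for u,v in [(320,300),(425,258),(345,285),(430,370),(220,355),(160,270),(145,430),(425,580),(590,355)]:
    print((u,v),np.round(W[int(v*.64),int(u*.64)]))
for n in ('top','scene'):
    P=np.load(n+'.npy').reshape(-1,3)
    c=np.array([P[0,0]]) 
    T=np.load('top.npy')[int(272*.64),int(385*.64)]
    m=(np.abs(P[:,:2]-T[:2])<130).all(1)&(P[:,2]>98)&(P[:,2]<170)
    Q=P[m]; print(n,len(Q),Q.min(0),Q.max(0))
    if len(Q)>5:
        me=np.median(Q,0); w,V=np.linalg.eigh(np.cov(Q[:,:2].T)); d=V[:,1]; d=d*np.sign(d[1]); print(me,np.degrees(np.arctan2(d[1],d[0])), w**.5)
        s=(Q[:,:2]-me[:2])@d; o=np.argsort(s)
        for k in np.array_split(o,14): print(round(s[k].mean()),np.round(Q[k].mean(0)),np.round(Q[k,2].max()))
E
```

```text
(320, 300) [471. 127. 109.]
(425, 258) [527. -42. 100.]
(345, 285) [493.  87. 109.]
(430, 370) [358. -37.  49.]
(220, 355) [410. 311.  16.]
(160, 270) [549. 389.  82.]
(145, 430) [293. 446.  11.]
(425, 580) [ 71.  -1. 209.]
(590, 355) [ 358. -292.   63.]
top 595 [455.48139483 -41.79610803  98.05468169] [538.95422183 149.32198508 138.39983035]
[498.16093131  46.29785197 114.14968727] 110.1919296648696 [ 4.09385615 56.95835361]
-85 [530. -32. 108.] 131.0
-70 [523. -19. 117.] 130.0
-56 [519.  -6. 117.] 132.0
-43 [514.   6. 120.] 135.0
-31 [509.  18. 120.] 136.0
-18 [505.  29. 117.] 135.0
-5 [500.  41. 121.] 136.0
7 [496.  53. 121.] 137.0
19 [492.  64. 121.] 138.0
31 [489.  76. 110.] 137.0
48 [484.  92. 101.] 109.0
71 [475. 114. 106.] 114.0
89 [469. 130. 116.] 121.0
101 [464. 142. 122.] 126.0
scene 638 [455.61315031 -39.41906343  98.00149581] [541.7715375  148.93671994 136.56604019]
[502.5889225   35.40707489 113.36863154] 110.67304566616221 [ 3.93226225 52.8248699 ]
-72 [530. -31. 108.] 129.0
-60 [525. -20. 114.] 129.0
-48 [520.  -9. 113.] 129.0
-37 [516.   1. 117.] 134.0
-27 [513.  11. 119.] 136.0
-15 [508.  21. 115.] 134.0
-4 [505.  32. 117.] 134.0
6 [501.  41. 118.] 133.0
17 [497.  51. 118.] 135.0
27 [493.  61. 118.] 135.0
37 [489.  70. 117.] 137.0
60 [483.  92. 102.] 108.0
89 [473. 120. 109.] 119.0
109 [465. 138. 120.] 127.0
```

Call:
carry_out --targets '[{"az": 1, "grip": -1}, {"az": 1, "grip": -1}, {"az": 1, "grip": -1}, {"az": 1, "grip": -1}, {"az": 1, "grip": -1}, {"az": 1, "grip": -1}, {"az": 1, "grip": -1}, {"az": 1, "grip": -1}, {"az": 1, "grip": -1}, {"az": 1, "grip": -1}, {"az": 1, "grip": -1}, {"az": 1, "grip": -1}]' --newtons 30

```text
validation failed for argument at $.ta...
```

Call:
carry_out --targets '[{"az": 1, "grip": -1}, {"az": 0.4, "grip": -1}]'

```text
validation failed for argument at $.ta...
```

```bash
cat >> h.py <<'E'
from scipy.spatial.transform import Rotation as Ro
def to(p):
    s=status.state(); R=Ro.from_quat(s['ee_rot']).as_matrix()
    print('pos',s['position'].round(1),'yaw x',np.degrees(np.arctan2(R[1,0],R[0,0])).round(2),'F',s['wrist_force'].round(1),'t',s['t'])
    if p is not None: print('move/60:',(R.T@(np.array(p)-s['position'])/60).round(3))
E
python3 -c "
from h import *
to([505,30,231]); print(status.state()['joint_positions'])"
```

```text
pos [172.5 600.4 230.6] yaw x 163.97 F [ 1.   0.3 -0.4] t 0.1
move/60: [-7.951e+00 -7.607e+00  3.000e-03]
[-1.31362981  0.33281295 -0.0647353   1.46087171  0.02157446  1.34989179
 -0.08850321]
```

Call:
carry_out --targets '[{"dx": 0, "dy": 0, "dz": 0, "ax": 0, "ay": 0, "az": 1, "grip": -1}, {"dx": 0, "dy": 0, "dz": 0, "ax": 0, "ay": 0, "az": 1, "grip": -1}, {"dx": 0, "dy": 0, "dz": 0, "ax": 0, "ay": 0, "az": 1, "grip": -1}, {"dx": 0, "dy": 0, "dz": 0, "ax": 0, "ay": 0, "az": 1, "grip": -1}, {"dx": 0, "dy": 0, "dz": 0, "ax": 0, "ay": 0, "az": 1, "grip": -1}, {"dx": 0, "dy": 0, "dz": 0, "ax": 0, "ay": 0, "az": 1, "grip": -1}, {"dx": 0, "dy": 0, "dz": 0, "ax": 0, "ay": 0, "az": 1, "grip": -1}, {"dx": 0, "dy": 0, "dz": 0, "ax": 0, "ay": 0, "az": 1, "grip": -1}, {"dx": 0, "dy": 0, "dz": 0, "ax": 0, "ay": 0, "az": 1, "grip": -1}, {"dx": 0, "dy": 0, "dz": 0, "ax": 0, "ay": 0, "az": 1, "grip": -1}, {"dx": 0, "dy": 0, "dz": 0, "ax": 0, "ay": 0, "az": 1, "grip": -1}, {"dx": 0, "dy": 0, "dz": 0, "ax": 0, "ay": 0, "az": 1, "grip": -1}]' --newtons 30

```text
t: 1.6
position: [172.5, 600.5, 230.8]
ee_rot: [0.531, 0.847, -0.0, 0.0]
wrist_force: [0.2, 0.6, -0.5]
gripper_width: -0.1
gripper_force: 0.0
```

Call:
carry_out --targets '[{"dx": 0, "dy": 0, "dz": 0, "ax": 0, "ay": 0, "az": 1, "grip": -1}, {"dx": 0, "dy": 0, "dz": 0, "ax": 0, "ay": 0, "az": 0.4, "grip": -1}]'

```text
t: 1.85
position: [172.5, 600.5, 230.9]
ee_rot: [0.571, 0.821, -0.0, 0.0]
wrist_force: [-0.5, 0.3, 0.0]
gripper_width: -0.1
gripper_force: 0.0
```

```bash
python3 -c "
from h import *
to([490,40,260]); print(status.state()['joint_positions'])"
```

```text
pos [172.5 600.5 230.9] yaw x 110.32 F [-0.5  0.3  0. ] t 1.85
move/60: [-10.599   1.718  -0.479]
[-1.41142981  0.32935617  0.06040314  1.4665708  -0.02001986  1.34692745
 -0.99516678]
```

Call:
carry_out --targets '[{"dx": -0.88, "dy": 0.14, "dz": -0.04, "ax": 0, "ay": 0, "az": 0, "grip": -1}, {"dx": -0.88, "dy": 0.14, "dz": -0.04, "ax": 0, "ay": 0, "az": 0, "grip": -1}, {"dx": -0.88, "dy": 0.14, "dz": -0.04, "ax": 0, "ay": 0, "az": 0, "grip": -1}, {"dx": -0.88, "dy": 0.14, "dz": -0.04, "ax": 0, "ay": 0, "az": 0, "grip": -1}, {"dx": -0.88, "dy": 0.14, "dz": -0.04, "ax": 0, "ay": 0, "az": 0, "grip": -1}, {"dx": -0.88, "dy": 0.14, "dz": -0.04, "ax": 0, "ay": 0, "az": 0, "grip": -1}, {"dx": -0.88, "dy": 0.14, "dz": -0.04, "ax": 0, "ay": 0, "az": 0, "grip": -1}, {"dx": -0.88, "dy": 0.14, "dz": -0.04, "ax": 0, "ay": 0, "az": 0, "grip": -1}, {"dx": -0.88, "dy": 0.14, "dz": -0.04, "ax": 0, "ay": 0, "az": 0, "grip": -1}, {"dx": -0.88, "dy": 0.14, "dz": -0.04, "ax": 0, "ay": 0, "az": 0, "grip": -1}, {"dx": -0.88, "dy": 0.14, "dz": -0.04, "ax": 0, "ay": 0, "az": 0, "grip": -1}, {"dx": 0, "dy": 0, "dz": 0, "ax": 0, "ay": 0, "az": 0, "grip": -1}]'

```text
t: 3.35
position: [462.7, 84.4, 258.0]
ee_rot: [0.573, 0.819, 0.0, 0.0]
wrist_force: [-1.1, -0.1, -0.5]
gripper_width: 0.1
gripper_force: 0.0
```

```bash
python3 - <<'E'
from h import *
to([490,40,260]); print(camera_params('wrist')['t'],camera_params('wrist')['R'])
a,W=cloud('wrist'); np.save('w.npy',W); cv2.imwrite('pics/w1.png',cv2.resize(a,(800,600)))
E
```

```text
pos [462.7  84.4 258. ] yaw x 110.02 F [-1.1 -0.1 -0.5] t 3.35
move/60: [-0.85   0.174 -0.032]
[-462.74408275 -120.75772656  381.93669971] [[ 9.39598006e-01  3.42279793e-01 -3.59595558e-04]
 [ 3.27630519e-01 -8.99078978e-01  2.90370855e-01]
 [ 9.90647713e-02 -2.72949691e-01 -9.56914122e-01]]
```

View pics/w1.png

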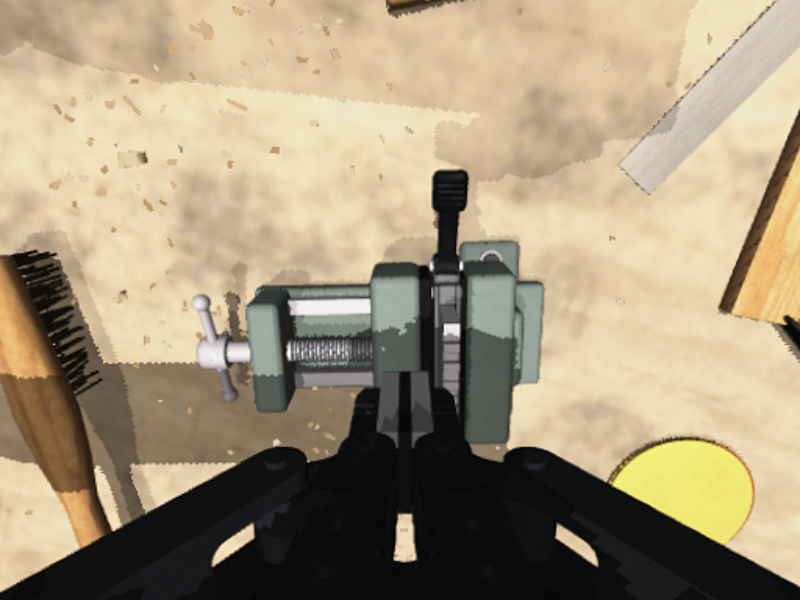

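The wrist view shows the lever pad at (450,190), and the tooth row running vertically along column ~450 from row 280 down behind the fingers. The row lies slightly to the right of the tool.

```bash
python3 - <<'E'
from h import *
W=np.load('w.npy').reshape(-1,3); 
th=np.radians(110.3)
for it in range(2):
    d=np.array([np.cos(th),np.sin(th)]); n=np.array([d[1],-d[0]])
    o=np.array([505,30.])
    for name in ['w','top','scene']:
        P=np.load(name+'.npy').reshape(-1,3); s=(P[:,:2]-o)@d; x=(P[:,:2]-o)@n
        m=(np.abs(x)<15)&(s>-85)&(s<140)&(P[:,2]>85)&(P[:,2]<150)
        if it==0:
            mm=m&(P[:,2]>113)&(s<65)
            A=np.polyfit(s[mm],x[mm],1); print(name,mm.sum(),'fit x=',A,'angle',110.3-np.degrees(A[0]))
            continue
        print(name)
        for a in range(-80,140,5 if name=='w' else 6):
            k=m&(s>=a)&(s<a+5); 
            if k.sum()>2:
                q=np.percentile(P[k,2],90); kk=k&(P[:,2]>q-4); print(a+2.5,k.sum(),'z',q.round(1),'x',x[kk].mean().round(1),x[kk].min().round(1),x[kk].max().round(1))
E
```

```text
w 631 fit x= [-0.0426744   4.65389114] angle 112.74506303730705
top 231 fit x= [-0.01871136  1.38581286] angle 111.37208177878225
scene 271 fit x= [-0.02014865  1.59483688] angle 111.45443259645825
w
-27.5 4 z 104.9 x 12.1 11.9 12.2
-22.5 5 z 105.3 x 11.9 11.8 12.0
-17.5 4 z 104.4 x 11.9 11.8 11.9
-12.5 8 z 127.3 x 8.5 8.4 8.6
-7.5 16 z 127.0 x 8.2 7.4 8.8
-2.5 46 z 126.7 x 7.7 6.5 8.6
2.5 46 z 126.7 x 6.4 3.8 8.3
7.5 73 z 132.5 x 4.4 -0.4 8.7
12.5 94 z 131.9 x 3.8 -0.4 8.6
17.5 76 z 133.8 x 3.9 -0.6 8.5
22.5 104 z 134.1 x 3.6 -0.7 8.3
27.5 84 z 132.2 x 3.7 -0.6 8.2
32.5 104 z 134.8 x 3.2 -1.0 7.9
37.5 103 z 132.3 x 3.6 -0.8 7.9
42.5 89 z 135.5 x 3.2 -1.0 7.4
47.5 213 z 134.7 x 3.2 -1.1 7.4
52.5 98 z 105.3 x 3.1 -4.7 11.2
57.5 102 z 105.2 x 3.1 -4.7 11.0
62.5 120 z 103.8 x 4.0 -3.9 11.0
67.5 90 z 99.3 x 3.3 -4.5 12.5
72.5 111 z 99.5 x 2.9 -4.5 10.5
77.5 71 z 100.8 x 3.1 -2.0 9.3
82.5 60 z 103.2 x 2.9 -2.2 7.9
87.5 59 z 106.0 x 2.5 -2.4 7.5
92.5 64 z 108.0 x 2.8 -2.6 8.2
97.5 67 z 110.6 x 2.6 -2.8 7.7
102.5 75 z 113.2 x 2.6 -2.4 8.1
107.5 105 z 117.4 x 2.6 -6.7 11.9
112.5 135 z 119.5 
[... 1527 characters left out ...]
8.3 x 2.7 1.2 6.8
-5.5 29 z 126.9 x 2.0 -1.8 6.8
0.5 25 z 125.9 x 4.7 0.6 10.1
6.5 29 z 131.4 x 2.4 -2.1 7.3
12.5 27 z 131.0 x 3.1 -0.8 8.1
18.5 26 z 131.7 x 2.6 -1.3 6.9
24.5 32 z 132.5 x 2.0 -0.7 5.2
30.5 29 z 132.6 x 1.9 -3.0 6.7
36.5 25 z 133.0 x 2.2 -2.4 8.3
42.5 33 z 133.8 x 2.4 -2.8 7.8
48.5 13 z 107.5 x -0.7 -3.5 1.7
54.5 16 z 106.6 x 0.8 -6.8 8.5
60.5 14 z 106.6 x 3.2 -4.5 8.4
66.5 13 z 100.8 x 3.9 -1.8 8.6
72.5 10 z 101.1 x 1.9 -3.7 9.3
78.5 8 z 101.8 x 1.0 -3.4 5.0
84.5 8 z 106.4 x -0.1 -4.4 4.4
90.5 8 z 108.2 x 1.6 -4.2 6.9
96.5 9 z 110.6 x -0.1 -4.6 6.5
102.5 7 z 116.2 x 0.7 -1.7 4.8
108.5 18 z 120.4 x 0.9 -8.0 7.9
114.5 12 z 122.3 x 0.2 -6.8 9.5
120.5 13 z 124.5 x 0.9 -7.4 10.0
```

```bash
cat >> h.py <<'E'
A=np.radians(111.1); D=np.array([np.cos(A),np.sin(A),0]); N=np.array([D[1],-D[0],0]); M=np.array([509,27.7,117])
def rel():
    p=status.state()['position']-M; print('row xyz',(p@N).round(1),(p@D).round(1),p[2].round(1))
E
python3 -c "
from h import *
rel(); to(M+46*D+[0,0,30])"
```

```text
row xyz -22.7 72.1 140.7
pos [461.8  86.8 257.7] yaw x 110.2 F [-0.6  0.7 -0.2] t 3.4
move/60: [-0.429  0.385  1.846]
```

Call:
carry_out --targets '[{"dx": -0.43, "dy": 0.38, "dz": 0.3, "ax": 0, "ay": 0, "az": -0.22, "grip": -1}, {"dx": 0, "dy": 0, "dz": 0.7, "ax": 0, "ay": 0, "az": 0, "grip": -1}, {"dx": 0, "dy": 0, "dz": 0.6, "ax": 0, "ay": 0, "az": 0, "grip": -1}, {"dx": 0, "dy": 0, "dz": 0.24, "ax": 0, "ay": 0, "az": 0, "grip": -1}, {"dx": 0, "dy": 0, "dz": 0, "ax": 0, "ay": 0, "az": 0, "grip": -1}, {"dx": 0, "dy": 0, "dz": 0, "ax": 0, "ay": 0, "az": 0, "grip": -1}]'

```text
t: 4.15
position: [492.4, 72.7, 148.6]
ee_rot: [0.564, 0.826, 0.001, 0.0]
wrist_force: [-0.3, 0.7, 0.4]
gripper_width: -0.0
gripper_force: 0.0
```

```bash
python3 - <<'E'
from h import *
rel(); to(M+46*D+[0,0,30])
a,W=cloud('wrist'); cv2.imwrite('pics/w2.png',cv2.resize(a,(800,600))); np.save('w2.npy',W)
P=W.reshape(-1,3); q=(P-M); s=q@D; x=q@N
for lo,hi in [(16,60)]:
    pass
for a in range(30,70,4):
    k=(s>=a)&(s<a+4)&(abs(x)<14)&(q[:,2]>-16)&(q[:,2]<22)
    if k.sum()>5: z=np.percentile(q[k,2],90); kk=k&(q[:,2]>z-3); print(a+2,k.sum(),z.round(1),x[kk].min().round(1),x[kk].max().round(1))
E
```

```text
row xyz 0.7 47.9 31.6
pos [492.4  72.7 148.6] yaw x 111.28 F [-0.3  0.7  0.4] t 4.15
move/60: [-0.032 -0.013  0.027]
36 13 -12.2 -5.9 9.4
40 57 -11.5 -6.6 10.0
44 64 -11.9 -6.6 9.3
48 74 0.8 -3.1 6.1
52 457 13.1 -3.1 5.9
56 172 -11.6 -6.5 9.1
60 173 -11.6 -6.5 9.0
64 138 -11.8 -6.4 8.9
```

View pics/w2.png

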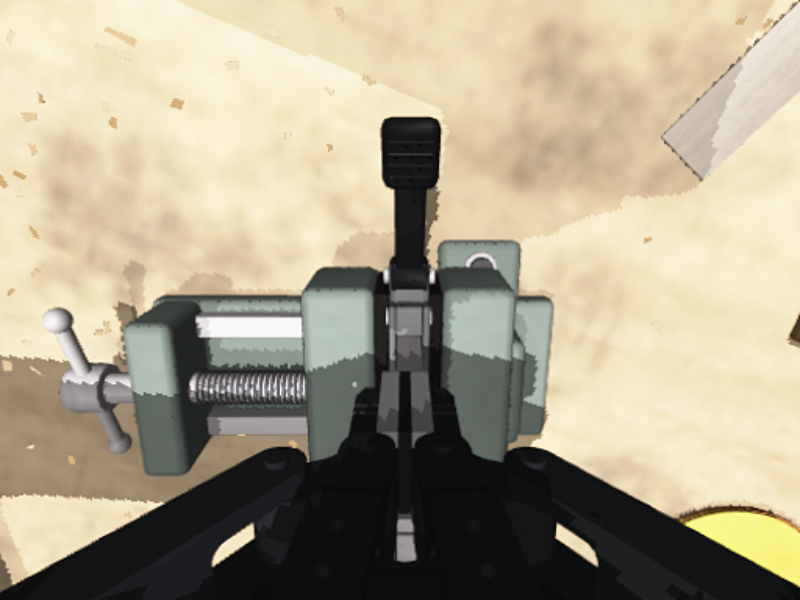

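Fingers are centred over the row (column ~405), and the lever is straight ahead at (410,150). Datums check out. First press.

Call:
carry_out --targets '[{"dx": 0, "dy": 0, "dz": 0.2, "ax": 0, "ay": 0, "az": 0, "grip": -1}, {"dx": 0, "dy": 0, "dz": 0.12, "ax": 0, "ay": 0, "az": 0, "grip": -1}, {"dx": 0, "dy": 0, "dz": 0.1, "ax": 0, "ay": 0, "az": 0, "grip": -1}, {"dx": 0, "dy": 0, "dz": 0.07, "ax": 0, "ay": 0, "az": 0, "grip": -1}, {"dx": 0, "dy": 0, "dz": 0.03, "ax": 0, "ay": 0, "az": 0, "grip": -1}, {"dx": 0, "dy": 0, "dz": 0, "ax": 0, "ay": 0, "az": 0, "grip": -1}]'

```text
t: 4.95
position: [492.2, 72.3, 116.5]
ee_rot: [0.565, 0.825, 0.0, 0.0]
wrist_force: [0.0, 1.0, 7.1]
gripper_width: -0.1
gripper_force: 4.0
```

```bash
python3 -c "
from h import *
rel(); to(M+48*D)"
```

```text
row xyz 0.4 47.6 -0.5
pos [492.2  72.3 116.5] yaw x 111.25 F [0.  1.  7.1] t 4.95
move/60: [ 0.006 -0.007 -0.008]
```

Call:
carry_out --targets '[{"dx": 0, "dy": 0, "dz": -0.43, "ax": 0, "ay": 0, "az": 0, "grip": -1}, {"dx": -0.21, "dy": 0, "dz": 0, "ax": 0, "ay": 0, "az": 0, "grip": -1}, {"dx": 0, "dy": 0, "dz": 0.18, "ax": 0, "ay": 0, "az": 0, "grip": -1}, {"dx": 0, "dy": 0, "dz": 0.15, "ax": 0, "ay": 0, "az": 0, "grip": -1}, {"dx": 0, "dy": 0, "dz": 0.1, "ax": 0, "ay": 0, "az": 0, "grip": -1}, {"dx": 0, "dy": 0, "dz": 0, "ax": 0, "ay": 0, "az": 0, "grip": -1}, {"dx": 0, "dy": 0, "dz": -0.43, "ax": 0, "ay": 0, "az": 0, "grip": -1}, {"dx": -0.21, "dy": 0, "dz": 0, "ax": 0, "ay": 0, "az": 0, "grip": -1}, {"dx": 0, "dy": 0, "dz": 0.18, "ax": 0, "ay": 0, "az": 0, "grip": -1}, {"dx": 0, "dy": 0, "dz": 0.15, "ax": 0, "ay": 0, "az": 0, "grip": -1}, {"dx": 0, "dy": 0, "dz": 0.1, "ax": 0, "ay": 0, "az": 0, "grip": -1}, {"dx": 0, "dy": 0, "dz": 0, "ax": 0, "ay": 0, "az": 0, "grip": -1}]'

```text
t: 6.45
position: [500.8, 48.5, 115.8]
ee_rot: [0.565, 0.825, -0.0, -0.0]
wrist_force: [-2.1, -2.4, 12.3]
gripper_width: -0.4
gripper_force: 5.6
```

```bash
python3 - <<'E'
from h import *
rel(); to(M+22*D)
a,W=cloud('wrist'); q=(W.reshape(-1,3)-M); s=q@D; x=q@N
for a in range(24,64,3):
    k=(s>=a)&(s<a+3)&(abs(x-1.5)<3)&(q[:,2]>-16)&(q[:,2]<25)
    if k.sum()>2: print(a+1.5,k.sum(),np.percentile(q[k,2],[50,95]).round(1))
E
```

```text
row xyz -0.2 22.3 -1.2
pos [500.8  48.5 115.8] yaw x 111.24 F [-2.1 -2.4 12.3] t 6.45
move/60: [-0.005  0.003 -0.02 ]
31.5 42 [-1.6 -0.8]
34.5 405 [13.  23.9]
37.5 83 [-1.3 -0.3]
40.5 74 [-1.8 -0.5]
43.5 82 [-1.5 -0.3]
46.5 80 [-1.6 -0.7]
49.5 87 [-1.4 -0.4]
52.5 152 [-9.1 -1.4]
55.5 78 [-13.5 -12.6]
58.5 78 [-13.3 -12.5]
61.5 79 [-13.5 -12.6]
64.5 57 [-13.8 -12.5]
```

Call:
carry_out --targets '[{"dx": 0, "dy": 0, "dz": -0.43, "ax": 0, "ay": 0, "az": 0, "grip": -1}, {"dx": -0.21, "dy": 0, "dz": 0, "ax": 0, "ay": 0, "az": 0, "grip": -1}, {"dx": 0, "dy": 0, "dz": 0.18, "ax": 0, "ay": 0, "az": 0, "grip": -1}, {"dx": 0, "dy": 0, "dz": 0.15, "ax": 0, "ay": 0, "az": 0, "grip": -1}, {"dx": 0, "dy": 0, "dz": 0.1, "ax": 0, "ay": 0, "az": 0, "grip": -1}, {"dx": 0, "dy": 0, "dz": 0, "ax": 0, "ay": 0, "az": 0, "grip": -1}, {"dx": 0, "dy": 0, "dz": -0.43, "ax": 0, "ay": 0, "az": 0, "grip": -1}, {"dx": -0.21, "dy": 0, "dz": 0, "ax": 0, "ay": 0, "az": 0, "grip": -1}, {"dx": 0, "dy": 0, "dz": 0.18, "ax": 0, "ay": 0, "az": 0, "grip": -1}, {"dx": 0, "dy": 0, "dz": 0.15, "ax": 0, "ay": 0, "az": 0, "grip": -1}, {"dx": 0, "dy": 0, "dz": 0.1, "ax": 0, "ay": 0, "az": 0, "grip": -1}, {"dx": 0, "dy": 0, "dz": 0, "ax": 0, "ay": 0, "az": 0, "grip": -1}]'

```text
t: 8.0
position: [510.0, 24.9, 115.8]
ee_rot: [0.565, 0.825, -0.0, -0.0]
wrist_force: [-2.4, -1.7, 10.5]
gripper_width: 0.1
gripper_force: 5.6
```

Call:
carry_out --targets '[{"dx": 0, "dy": 0, "dz": -0.43, "ax": 0, "ay": 0, "az": 0, "grip": -1}, {"dx": -0.21, "dy": 0, "dz": 0, "ax": 0, "ay": 0, "az": 0, "grip": -1}, {"dx": 0, "dy": 0, "dz": 0.18, "ax": 0, "ay": 0, "az": 0, "grip": -1}, {"dx": 0, "dy": 0, "dz": 0.15, "ax": 0, "ay": 0, "az": 0, "grip": -1}, {"dx": 0, "dy": 0, "dz": 0.1, "ax": 0, "ay": 0, "az": 0, "grip": -1}, {"dx": 0, "dy": 0, "dz": 0, "ax": 0, "ay": 0, "az": 0, "grip": -1}, {"dx": 0, "dy": 0, "dz": -0.43, "ax": 0, "ay": 0, "az": 0, "grip": -1}, {"dx": -0.21, "dy": 0, "dz": 0, "ax": 0, "ay": 0, "az": 0, "grip": -1}, {"dx": 0, "dy": 0, "dz": 0.18, "ax": 0, "ay": 0, "az": 0, "grip": -1}, {"dx": 0, "dy": 0, "dz": 0.15, "ax": 0, "ay": 0, "az": 0, "grip": -1}, {"dx": 0, "dy": 0, "dz": 0.1, "ax": 0, "ay": 0, "az": 0, "grip": -1}, {"dx": 0, "dy": 0, "dz": 0, "ax": 0, "ay": 0, "az": 0, "grip": -1}]'

```text
t: 9.5
position: [518.9, 1.4, 115.8]
ee_rot: [0.565, 0.825, -0.0, -0.0]
wrist_force: [-3.6, -1.9, 11.7]
gripper_width: 0.1
gripper_force: 5.8
```

```bash
python3 - <<'E'
from h import *
rel(); to(M-29*D)
E
```

```text
row xyz -0.3 -28.1 -1.2
pos [518.9   1.4 115.8] yaw x 111.23 F [-3.6 -1.9 11.7] t 9.5
move/60: [-0.015  0.005 -0.02 ]
```

Call:
carry_out --targets '[{"dx": 0, "dy": 0, "dz": -0.43, "ax": 0, "ay": 0, "az": 0, "grip": -1}, {"dx": -0.21, "dy": 0, "dz": 0, "ax": 0, "ay": 0, "az": 0, "grip": -1}, {"dx": 0, "dy": 0, "dz": 0.18, "ax": 0, "ay": 0, "az": 0, "grip": -1}, {"dx": 0, "dy": 0, "dz": 0.15, "ax": 0, "ay": 0, "az": 0, "grip": -1}, {"dx": 0, "dy": 0, "dz": 0.1, "ax": 0, "ay": 0, "az": 0, "grip": -1}, {"dx": 0, "dy": 0, "dz": 0, "ax": 0, "ay": 0, "az": 0, "grip": -1}, {"dx": 0, "dy": 0, "dz": -0.43, "ax": 0, "ay": 0, "az": 0, "grip": -1}, {"dx": -0.17, "dy": 0, "dz": 0, "ax": 0, "ay": 0, "az": 0, "grip": -1}, {"dx": 0, "dy": 0, "dz": 0.18, "ax": 0, "ay": 0, "az": 0, "grip": -1}, {"dx": 0, "dy": 0, "dz": 0.15, "ax": 0, "ay": 0, "az": 0, "grip": -1}, {"dx": 0, "dy": 0, "dz": 0.1, "ax": 0, "ay": 0, "az": 0, "grip": -1}, {"dx": 0, "dy": 0, "dz": 0, "ax": 0, "ay": 0, "az": 0, "grip": -1}]'

```text
t: 11.0
position: [527.2, -19.9, 115.8]
ee_rot: [0.565, 0.825, -0.0, -0.0]
wrist_force: [-3.3, -1.3, 11.4]
gripper_width: 0.1
gripper_force: 5.5
```

Call:
carry_out --targets '[{"dx": 0, "dy": 0, "dz": -0.08, "ax": 0, "ay": 0, "az": 0, "grip": -1}, {"dx": 0, "dy": 0, "dz": 0, "ax": 0, "ay": 0, "az": 0, "grip": -1}]'

```text
t: 11.25
position: [527.2, -19.3, 120.5]
ee_rot: [0.565, 0.825, -0.0, -0.0]
wrist_force: [0.2, -0.7, 0.2]
gripper_width: -0.1
gripper_force: 0.0
```

```bash
python3 - <<'E'
from h import *
rel(); to(M+45*D+[0,0,3.5])
for n in ['wrist','top','scene']:
    a,W=cloud(n); q=(W.reshape(-1,3)-M); s=q@D; x=q@N; r=[]
    for a in range(-58,58,4):
        k=(s>=a)&(s<a+4)&(abs(x-1.5)<3.5)&(q[:,2]>-16)&(q[:,2]<25)
        r.append((a+2,np.percentile(q[k,2],80).round(1)) if k.sum()>2 else (a+2,None))
    print(n,*['%s:%s'%t for t in r])
E
```

```text
row xyz 0.0 -50.4 3.5
pos [527.2 -19.3 120.5] yaw x 111.26 F [ 0.2 -0.7  0.2] t 11.25
move/60: [1.591e+00 4.000e-03 1.000e-03]
wrist -56:None -52:None -48:None -44:0.1 -40:20.8 -36:0.3 -32:0.1 -28:0.2 -24:0.3 -20:0.1 -16:0.1 -12:0.2 -8:-0.1 -4:0.3 0:0.3 4:-0.0 8:0.1 12:0.3 16:0.2 20:0.2 24:0.3 28:0.3 32:0.2 36:0.6 40:0.2 44:0.3 48:0.4 52:-0.5 56:-11.6
top -56:None -52:None -48:None -44:None -40:None -36:None -32:None -28:None -24:None -20:None -16:None -12:None -8:None -4:None 0:None 4:None 8:None 12:None 16:None 20:None 24:None 28:None 32:None 36:None 40:0.3 44:1.7 48:0.7 52:-10.2 56:-11.4
scene -56:-6.9 -52:None -48:None -44:None -40:None -36:None -32:None -28:2.0 -24:-5.7 -20:0.3 -16:None -12:2.0 -8:1.9 -4:-0.4 0:0.7 4:3.2 8:None 12:-1.8 16:0.1 20:0.3 24:0.6 28:1.5 32:1.1 36:-1.2 40:0.5 44:0.8 48:None 52:None 56:None
```

All teeth are home. Now the light pass at 3.5 mm.

Call:
carry_out --targets '[{"dx": 0.15, "dy": 0, "dz": 0, "ax": 0, "ay": 0, "az": 0, "grip": -1}, {"dx": 0.15, "dy": 0, "dz": 0, "ax": 0, "ay": 0, "az": 0, "grip": -1}, {"dx": 0.15, "dy": 0, "dz": 0, "ax": 0, "ay": 0, "az": 0, "grip": -1}, {"dx": 0.15, "dy": 0, "dz": 0, "ax": 0, "ay": 0, "az": 0, "grip": -1}, {"dx": 0.15, "dy": 0, "dz": 0, "ax": 0, "ay": 0, "az": 0, "grip": -1}, {"dx": 0.15, "dy": 0, "dz": 0, "ax": 0, "ay": 0, "az": 0, "grip": -1}, {"dx": 0.15, "dy": 0, "dz": 0, "ax": 0, "ay": 0, "az": 0, "grip": -1}, {"dx": 0.15, "dy": 0, "dz": 0, "ax": 0, "ay": 0, "az": 0, "grip": -1}, {"dx": 0.15, "dy": 0, "dz": 0, "ax": 0, "ay": 0, "az": 0, "grip": -1}, {"dx": 0.15, "dy": 0, "dz": 0, "ax": 0, "ay": 0, "az": 0, "grip": -1}, {"dx": 0.11, "dy": 0, "dz": 0, "ax": 0, "ay": 0, "az": 0, "grip": -1}, {"dx": 0, "dy": 0, "dz": 0, "ax": 0, "ay": 0, "az": 0, "grip": -1}]'

```text
t: 12.9
position: [492.2, 71.0, 120.9]
ee_rot: [0.564, 0.826, 0.0, -0.0]
wrist_force: [0.3, -0.1, 0.5]
gripper_width: 0.1
gripper_force: 0.0
```

```bash
python3 - <<'E'
from h import *
rel(); to(M+122*D+[0,0,30])
a,W=cloud('wrist'); q=(W.reshape(-1,3)-M); s=q@D; x=q@N
for a in range(90,140,4):
    k=(s>=a)&(s<a+4)&(abs(x)<16)&(q[:,2]>-30)&(q[:,2]<25)
    if k.sum()>2: print(a+2,k.sum(),np.percentile(q[k,2],80).round(1),x[k].mean().round(1))
E
```

```text
row xyz -0.1 46.4 3.9
pos [492.2  71.  120.9] yaw x 111.3 F [ 0.3 -0.1  0.5] t 12.9
move/60: [ 1.259  0.005 -0.435]
92 171 -11.1 1.4
96 177 -9.3 1.4
100 190 -7.1 1.4
104 208 -5.3 1.6
108 233 -2.7 1.6
112 405 0.1 1.5
116 404 2.2 1.4
120 450 4.1 1.4
124 502 6.0 1.5
128 450 6.2 1.5
132 26 3.9 1.5
```

Call:
carry_out --targets '[{"dx": 0, "dy": 0, "dz": -0.38, "ax": 0, "ay": 0, "az": 0, "grip": -1}, {"dx": 0.45, "dy": 0.02, "dz": 0, "ax": 0, "ay": 0, "az": 0, "grip": -1}, {"dx": 0.5, "dy": 0, "dz": 0, "ax": 0, "ay": 0, "az": 0, "grip": -1}, {"dx": 0.38, "dy": 0, "dz": 0, "ax": 0, "ay": 0, "az": 0, "grip": -1}, {"dx": 0, "dy": 0, "dz": 0.2, "ax": 0, "ay": 0, "az": 0, "grip": -1}, {"dx": 0, "dy": 0, "dz": 0.14, "ax": 0, "ay": 0, "az": 0, "grip": -1}, {"dx": 0, "dy": 0, "dz": 0.12, "ax": 0, "ay": 0, "az": 0, "grip": -1}, {"dx": 0, "dy": 0, "dz": 0.12, "ax": 0, "ay": 0, "az": 0, "grip": -1}, {"dx": 0, "dy": 0, "dz": 0.1, "ax": 0, "ay": 0, "az": 0, "grip": -1}, {"dx": 0, "dy": 0, "dz": 0.06, "ax": 0, "ay": 0, "az": 0, "grip": -1}, {"dx": 0, "dy": 0, "dz": 0.03, "ax": 0, "ay": 0, "az": 0, "grip": -1}, {"dx": 0, "dy": 0, "dz": 0, "ax": 0, "ay": 0, "az": 0, "grip": -1}]'

```text
t: 14.45
position: [464.5, 145.2, 97.4]
ee_rot: [0.565, 0.825, -0.0, 0.0]
wrist_force: [0.6, -0.9, -0.5]
gripper_width: -0.3
gripper_force: 0.0
```

```bash
python3 -c "
from h import *
rel(); to(M+126*D+[0,0,-21])"
```

```text
row xyz 0.8 125.6 -19.6
pos [464.5 145.2  97.4] yaw x 111.25 F [ 0.6 -0.9 -0.5] t 14.45
move/60: [ 0.007 -0.014  0.024]
```

Call:
carry_out --targets '[{"dx": 0, "dy": 0, "dz": 0.03, "ax": 0, "ay": 0, "az": 0, "grip": -1}, {"dx": 0, "dy": 0, "dz": 0, "ax": 0, "ay": 0, "az": 0, "grip": -1}]'

```text
t: 14.7
position: [464.9, 145.4, 96.1]
ee_rot: [0.565, 0.825, 0.0, 0.0]
wrist_force: [-1.6, -0.2, 6.4]
gripper_width: 0.0
gripper_force: 3.1
```

Call:
carry_out --targets '[{"dx": 0, "dy": 0, "dz": -0.1, "ax": 0, "ay": 0, "az": 0, "grip": -1}, {"dx": 0, "dy": 0, "dz": -0.5, "ax": 0, "ay": 0, "az": 0, "grip": -1}, {"dx": 0, "dy": 0, "dz": -0.8, "ax": 0, "ay": 0, "az": 0, "grip": -1}, {"dx": 0, "dy": 0, "dz": 0, "ax": 0, "ay": 0, "az": 0, "grip": -1}]'

```text
t: 15.2
position: [466.5, 145.9, 183.1]
ee_rot: [0.565, 0.825, 0.003, 0.001]
wrist_force: [-0.6, 0.1, -1.1]
gripper_width: -0.1
gripper_force: 0.0
```

```bash
python3 - <<'E'
from h import *
rel()
for n in ['wrist','scene']:
    im,W=cloud(n); q=(W.reshape(-1,3)-M); s=q@D; x=q@N; r=[]
    if n=='scene': cv2.imwrite('pics/s.png',cv2.resize(im[120:260,100:330],(690,420)))
    for a in range(-58,140,6):
        k=(s>=a)&(s<a+6)&(abs(x-1.5)<3.5)&(q[:,2]>-40)&(q[:,2]<25)
        r.append((a+3,np.percentile(q[k,2],80).round(1)) if k.sum()>2 else (a+3,None))
    print(n,*['%s:%s'%t for t in r])
E
```

```text
row xyz 2.9 125.6 66.1
wrist -55:None -49:None -43:None -37:None -31:None -25:None -19:None -13:None -7:None -1:None 5:-0.0 11:0.1 17:0.0 23:0.3 29:-0.0 35:None 41:None 47:None 53:None 59:None 65:None 71:None 77:None 83:None 89:None 95:-21.0 101:-20.8 107:-20.8 113:-21.0 119:-19.9 125:-19.6 131:-20.0 137:-20.9
scene -55:2.0 -49:0.8 -43:1.1 -37:0.6 -31:1.1 -25:1.7 -19:1.6 -13:1.3 -7:1.6 -1:0.6 5:0.1 11:1.4 17:1.8 23:0.3 29:1.5 35:1.7 41:1.4 47:2.8 53:None 59:-10.6 65:None 71:None 77:-17.5 83:-19.4 89:-20.3 95:-21.1 101:None 107:-19.5 113:-19.9 119:-17.1 125:-18.6 131:None 137:None
```

View pics/s.png

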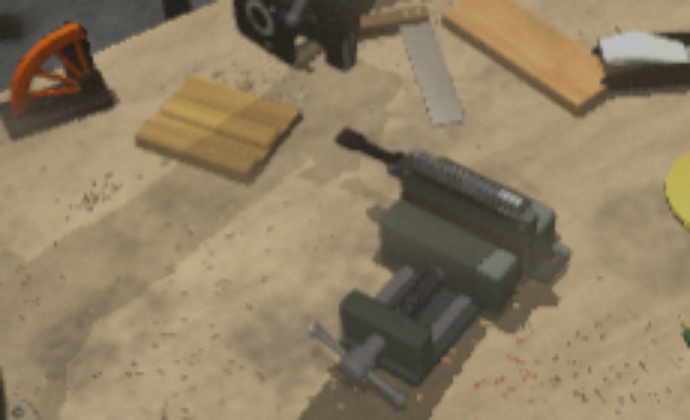

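The picture shows the teeth level along the row from (410,160) to (525,205) and the lever level at (350,138). The arm is clear.

```bash
python3 -c "
from station import bot
print(bot.close_job())"
```

```text
the job is handed in; nothing more can be done
None
```

I pressed all 18 teeth home, ran the fingertips over the row towards the lever about 3.5 mm above the tips, pressed the locking lever level, and handed the job in with the arm clear at about 15 s; the hand-in returned no verdict.

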